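Set out the doming station on a metalsmith's bench

TASK

Set up the doming station: put the steel bench block on the middle of the round black rubber pad, and the brass doming block on the middle of the steel block, squared up with it. Stand the red tin midway between the rubber pad and the blue parts dish, and stand the spool of black wire straight behind the pad (on the side away from the robot, directly along the robot's forward direction) with a gap of about 45 mm between pad and spool. Everything stands upright and is let go; leave the copper wire spool, the green scrap box and the hammer where they are.

Things in the scene. Friction and masses are not known exactly. Their poses are not given: they have to be found in the camera images.
- anvil_pad: Round black rubber pad fixed flat on the bench, 90 mm in diameter, 10 mm high. Origin at the centre of its underside, on the bench (z = 0), axes parallel to the robot's world axes: x points away from the robot (behind), y to the robot's left. It may be on the left or on the right.
- parts_dish: Round shallow open dish of blue painted metal holding a few brass discs, fixed on the bench, 100 mm in diameter, 22 mm high. Origin at the centre of its underside, axes parallel to the world axes. It stands beside the pad, 270 to 290 mm from it centre to centre along y and at most 12 mm off along x; it may be on the left or on the right.
- steel_block_mid (a point): Centre of the loose steel bench block: plain bright grey steel, 50 x 50 mm and 30 mm high, about 0.6 kg, standing flat. Point half-way up (15 mm above its underside); z up, x and y along its sides.
- doming_block_mid (a point): Centre of the loose brass doming block: a yellow-brown brass cube of 36 mm with dark round hollows on its faces, about 0.4 kg. Point at the middle (18 mm above its underside); z up, x and y along its sides.
- red_tin_mid (a point): Centre of the loose red tin (red lid with a small black dot in its middle): upright round tin 44 mm in diameter, 48 mm high, about 0.12 kg. Point half-way up (24 mm above its underside), z up.
- black_spool_mid (a point): Centre of the loose spool of black wire: upright, white flanges top and bottom, black winding between, a broad black ring on the white top, 50 mm in diameter, 40 mm high, about 0.16 kg. Point half-way up (20 mm above its underside), z up.
- copper_spool_mid (a point): Bystander: centre of a loose spool of copper wire, like the black one (50 mm in diameter, 40 mm high) but with copper-coloured winding and ring. It stands among the things to be moved; leave it alone.
- scrap_box: Bystander: loose open green plastic box, 80 x 110 mm, 45 mm high, at the far left of the work. Origin at the centre of its underside, on the bench.
- hammer: Bystander: loose hammer with yellow handle, 240 mm long, lying on the bench at the far right of the work, roughly along y, its head to the right and about 90 mm wide. Origin under its middle, its x axis along the handle.
Not all that is in view belongs to the job. Of the things that look like the part that bears red_tin_mid, take the one that is farthest to the robot's left at the start.

How it is judged:
By the outcome, as a careful person would: the job done as asked, in the order asked, and still so for the second after the job is handed in, with the robot touching nothing.
It also fails if it takes over 112 s, if anything falls off the work surface, if the arm or the gripper's body presses on something with over 40 N, if the wrist force passes 120 N, or if a joint passes its speed limit or range.

ROBOT

A 6-joint arm with a two-finger parallel gripper is mounted at the origin on the work surface. World frame = base frame: x ahead of the robot, y to its left, z up, the work surface at z = 0. Lengths are in m, angles in rad, forces in N, time in s.
With the tool pointing down it reaches from about 0.3 to 0.85 m from the base axis. Payload 5.4 kg.
Tool frame: the origin (TCP) lies at the very end of the fingers, on their centre line; the grasp point (between the pads) lies 19 mm behind it (r.grasp_offset is the distance from the TCP to the grasp point, in m); z points along the fingers, y is the line along which they close (so a half turn about z gives the same grasp; the last joint's range is limited). The gripper opens to 85 mm and grips with 20 to 120 N. Pads are 22 mm wide; open, the fingers measure 114 mm over their backs; the gripper's body (76 mm by 85 mm) begins 54 mm behind the grasp point. The pads swing forward as they close: fully open they stand 13 mm farther back than shut.
Start: joints at [-1.551, 0.158, 1.597, -0, 1.386, -0.21], TCP at [0.131, -0.56, 0.231] pointing down, gripper open.
Joint ranges: [-2.91, 2.91], [-0.94, 2.29], [0.18, 2.7], [-1.29, 4.43], [0.17, 2.64], [-3, 3]. Speed limits (rad/s): [2.57, 2.57, 3.14, 3.14, 3.14, 3.14].

INTERFACE

Orientations are given as a unit quaternion [x, y, z, w].
In Python, from workcell import status, vision, job, r gives the robot as it stands.
- The arm moves only by the tool step_arm, never from a script. Its argument "commands" is a list of rows, each a list of 3 entries, a list of its own where there are three numbers: the shift along the tool's x, y, z normalised to -1 to 1, where 1 is 100 mm, then the turn about the tool's z normalised to -1 to 1, where 1 is 1.5 rad, then the closure, from 0 (fully open) to 1 (shut). In form: [[[x, y, z], roll, hand], ...]. A call has 1 to 8 rows; each row is the pose to reach, as a shift and turn from the pose commanded when the call began, along the tool's axes at that moment; what a row does not reach only later rows make up. A row lasts 1/10 s, in which the tool goes at most 50 mm and 8.59 degrees, less where a joint would pass 70% of its speed; a pose out of reach is approached as far as the arm can. A call with a number of a shift or a turn outside -1 to 1 is refused whole. A call with a gripper value outside its range is refused whole. The fingers move at their own pace and stop on an object; the grip force is fixed at half the most. Time passes only in rows, so rows that repeat a pose let the fingers close. It gives the time, the measured TCP pose, the force, the opening and the grip force at its end, in the units of the state.
- status.sense(): the state, without advancing time (a new reading comes with each control period).
- vision.read_camera(name): name is "scene" or "top"; returns (picture, depth): 400x640x3 uint8, red, green, blue; 400x640 float32, m along the optical axis (not along the pixel's ray), 0 where there is no reading.
- vision.camera_model(name): a dict with "K" (3x3 intrinsics, pixels), "world_from_camera" (4x4, takes a point from camera to world coordinates). Camera axes: x right, y up, looking along -z (the intrinsics and any distortion apply to the point x, -y, -z); pixel columns grow to the right and rows downward; lengths in m; the calibration is good to about 2 mm. A picture is of the moment at which its call begins. camera_model takes no time and is no camera call.
- job.sign_off(): hands the job in; it is judged then, once.
The state is a dict: "time_s": time; "joints": joint angles; "qd": joint speeds; "effort": joint torques, N m; "tool_pos": TCP position; "orientation": TCP orientation; "ft_force": force on the tool from outside, world axes, zero at the start; "ft_torque": the same for the moment, N m; "opening": finger opening in m; "finger_force": force on a finger pad.
Only numpy, scipy, OpenCV 4.12 (cv2) and the standard library are available. Lean on these libraries where they do the work, as an engineer would, in place of code of your own. Each camera call takes 0.05 s, during which the arm holds its last target. There are 200 camera calls.

## Working session

There is one attempt and no reset: what is moved stays moved. The work goes in short steps, Python scripts to look and compute and a tool call to move; the robot and the scene stay as the last step left them, time stands still between calls to the robot, and variables do not carry over. Pictures are saved under pics/ and viewed, at most 14 in all, crops included, and the job is handed in when it is done.

Besides the shell and the picture viewer there is one more tool, called after "Request:" as a command line: name --argument value ..., lists and objects as JSON in quotes. step_arm: Moves the arm, as the interface text tells. Its arguments: {"type":"object","properties":{"commands":{"type":"array"}},"required":["commands"]}

```bash
mkdir -p pics; ls; python3 - <<'E'
from workcell import status, vision, job, r
import cv2,numpy as np
for n in("top","scene"):
    im,d=vision.read_camera(n); np.savez(f"{n}0.npz",im=im,d=d)
    cv2.imwrite(f"pics/{n}0.png",im[:,:,::-1]); m=vision.camera_model(n); print(n,m, (d>0).mean())
s=status.sense();print(s)
E
```

```text
pics
top {'K': array([[417.09242088,   0.        , 320.41155713],
       [  0.        , 417.09242088, 196.45820178],
       [  0.        ,   0.        ,   1.        ]]), 'world_from_camera': array([[-0.01308286,  0.99634508, -0.08441165,  0.43669914],
       [-0.99980695, -0.01179713,  0.01571252, -0.04467009],
       [ 0.01465928,  0.08460092,  0.99630708,  1.14357757],
       [ 0.        ,  0.        ,  0.        ,  1.        ]])} 0.99617578125
scene {'K': array([[427.00264789,   0.        , 317.32686517],
       [  0.        , 427.00264789, 201.41685145],
       [  0.        ,   0.        ,   1.        ]]), 'world_from_camera': array([[-0.27874957, -0.69954356,  0.65797985,  1.37358563],
       [ 0.96031068, -0.21024202,  0.18330764,  0.19380073],
       [ 0.01010333,  0.682962  ,  0.73038402,  0.9944686 ],
       [ 0.        ,  0.        ,  0.        ,  1.        ]])} 0.995984375
{'time_s': 0.1, 'joints': array([-1.55108666e+00,  1.59013745e-01,  1.59811753e+00,  5.14663156e-05,
        1.38622162e+00, -2.10107498e-01]), 'qd': array([-0.00119009, -0.00111292, -0.00357275,  0.00030916, -0.00063062,
        0.00026792]), 'effort': array([-6.72031474e-04, -3.96990037e+01, -3.32338822e+01, -3.97973909e-04,
        4.15590563e-03, -1.06458083e-05]), 'tool_pos': array([ 0.13096423, -0.55932235,  0.23039417]), 'orientation': array([ 9.93405429e-01,  1.14651116e-01,  1.08837805e-04, -8.73735492e-04]), 'ft_force': array([-0.6047219 , -0.06241621, -0.02778314]), 'ft_torque': array([-0.04254996,  0.01366505,  0.03778059]), 'finger_force': 0.0, 'opening': 0.08557581497039951}
```

View pics/top0.png

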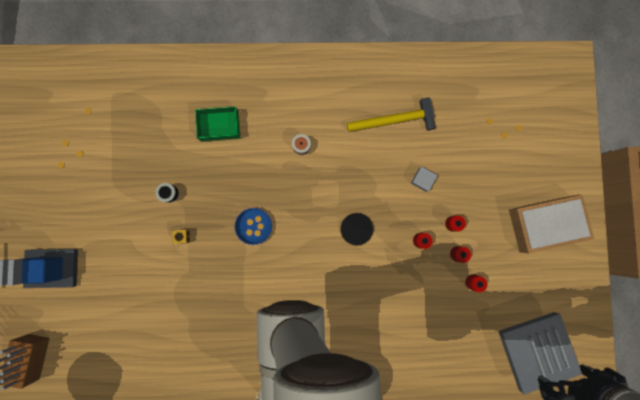

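View pics/scene0.png

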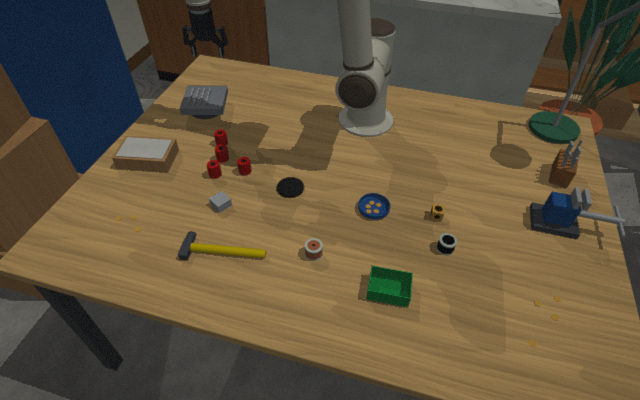

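The top view shows the pad at (357,229), the dish at (254,226), the steel block at (425,179) and the brass block at (181,237). The black spool is at (167,192) and the copper spool at (301,144). Of the four tins, the leftmost is at (423,240). The scene view agrees: tin (245,166), steel (220,202), brass (437,212), black spool (447,243).

```bash
cat >h.py <<'E'
import numpy as np,cv2
from workcell import status,vision,job,r
def cloud(n,d):
    m=vision.camera_model(n);K=m["K"];T=m["world_from_camera"]
    v,u=np.mgrid[:400,:640]
    P=np.stack([(u-K[0,2])/K[0,0]*d,-(v-K[1,2])/K[1,1]*d,-d],-1)
    P=P@T[:3,:3].T+T[:3,3]; P[d<=0]=np.nan
    return P
def pix(n,p):
    m=vision.camera_model(n);K=m["K"];T=m["world_from_camera"]
    q=T[:3,:3].T@(np.array(p)-T[:3,3]);return K[0,2]-K[0,0]*q[0]/q[2],K[1,2]+K[1,1]*q[1]/q[2]
def top(P,xy,rad,lo=None,tol=.006,zmax=.2):
    "top face near xy: z, rect centre, size, angle of points near the highest level"
    m=np.hypot(P[...,0]-xy[0],P[...,1]-xy[1])<rad
    Q=P[m&(P[...,2]<zmax)]; bench=np.nanpercentile(Q[:,2],10); z=np.nanpercentile(Q[:,2],97) if lo is None else lo
    z=np.nanmedian(Q[Q[:,2]>z-tol][:,2]); Q=Q[abs(Q[:,2]-z)<tol]
    (c,s,a)=cv2.minAreaRect((Q[:,:2]*1000).astype(np.float32))
    return np.round([z*1000,bench*1000,c[0],c[1],s[0],s[1],a,len(Q),*Q[:,:2].mean(0)*1000],1)
E
python3 - <<'E'
from h import *
C={n:cloud(n,np.load(n+"0.npz")["d"]) for n in("top","scene")}
S=dict(pad=(229,357),dish=(226,254),steel=(179,425),brass=(237,181),tin=(240,423),black=(192,167),copper=(144,301),tin2=(223,456),tin3=(254,461))
for k,(v,u) in S.items():
    xy=C["top"][v,u][:2]
    for n in C: print(k,n,top(C[n],xy,.065 if k in("pad","dish") else .033 if 'tin' in k else .04,tol=.004 if k=="pad" else .006))
for n in C:
    P=C[n].reshape(-1,3); im=np.load(n+"0.npz")["im"].reshape(-1,3).astype(int)
    for k,(v,u) in (("pad",S["pad"]),("dish",S["dish"])):
        xy=C["top"][v,u][:2]; m=np.hypot(P[:,0]-xy[0],P[:,1]-xy[1])<.065
        s=m&((im.sum(1)<110) if k=="pad" else (im[:,2]>im[:,0]+30))
        print(n,k,s.sum(),[np.round(x*1000,1) for x in(np.nanmin(P[s],0),np.nanmax(P[s],0),np.nanmedian(P[s],0))], (np.nanmin(P[s],0)+np.nanmax(P[s],0))[:2]*500)
E
```

```text
pad top [  11.4   -1.5  443.1 -158.2   87.    86.7   89.1  761.   443.9 -159.2]
pad scene [   9.8   -2.9  444.8 -158.6   90.6   85.3   17.7  392.   447.2 -157.8]
dish top [ 21.7  -1.3 454.8 120.1  98.9  96.4  89.4 140.  452.9 120.5]
dish scene [ 19.2  -2.1 456.7 122.1  98.7 100.8  57.7 172.  458.8 122.3]
steel top [  30.7   -1.2  577.1 -344.4   50.3   49.9   60.2  338.   576.6 -343.6]
steel scene [  29.    -1.4  579.  -342.9   51.4   50.8   59.7  213.   580.9 -341.7]
brass top [ 36.   -2.4 429.2 312.   38.   34.2  89.3 195.  429.5 311.5]
brass scene [ 34.8  -3.3 431.9 313.4  37.4  41.6  89.2 121.  433.5 313.1]
tin top [  48.6   -1.3  410.4 -332.6   41.9   39.2   89.2  210.   410.7 -332.8]
tin scene [  47.4   -1.5  413.1 -331.3   40.5   40.3    1.9   99.   414.3 -330.5]
black top [ 40.1  -1.8 546.9 348.6  48.8  48.5  87.  290.  546.8 348.6]
black scene [ 38.9  -2.7 549.  350.4  50.7  48.7  33.4 213.  550.7 350.3]
copper top [ 40.3  -1.8 673.9 -11.2  48.9  48.1  42.3 276.  674.4 -11.1]
copper scene [ 38.8  -3.4 676.2 -10.3  51.3  49.   55.2 224.  677.9  -9.9]
tin2 top [  48.7   -0.9  4
[... 153 characters left out ...]
7   -1.   372.6 -433.6   41.1   39.3   89.9  210.   372.7 -432.6]
tin3 scene [  46.7   -2.3  376.9 -431.7   44.9   39.1   70.6   96.   376.7 -430.9]
top pad 734 [array([ 405.1, -201.7,    3.8]), array([ 483.9, -119.6,   16.8]), array([ 444.3, -159.9,   10.3])] [ 444.4650579  -160.63553849]
top dish 807 [array([408.8,  70.7,  -3.2]), array([502.9, 167.5,  26.4]), array([455. , 122.2,   4.9])] [455.83292594 119.11797009]
scene pad 402 [array([ 403.9, -199.3,   -1.4]), array([ 491. , -116.1,   14.6]), array([ 450.4, -158. ,    8.7])] [ 447.45362786 -157.7247743 ]
scene dish 491 [array([406.8,  73.6,  -2.3]), array([507.9, 168.1,  24.9]), array([446.5, 121.8,   5.3])] [457.32822674 120.85369006]
```

Request:
step_arm --commands '[[[0.3,-0.07,0],0.1,0],[[0.6,-0.14,0],0.2,0],[[0.9,-0.2,0],0.3,0],[[1,-0.22,0],0.4,0],[[1,-0.22,0],0.5,0],[[1,-0.22,0],0.5,0]]'

```text
time_s: 0.7
tool_pos: [0.2237, -0.5151, 0.2308]
orientation: [0.966, -0.257, -0.0, -0.0]
ft_force: [-0.4, -0.1, -0.6]
opening: 0.0852
finger_force: 0.0
```

Request:
step_arm --commands '[[[0.25,-0.4,0],0,0],[[0.5,-0.8,0],0,0],[[0.6,-1,0],0,0],[[0.6,-1,0],0,0]]'

```text
time_s: 1.1
tool_pos: [0.3269, -0.4571, 0.231]
orientation: [0.967, -0.254, 0.0, -0.001]
ft_force: [-0.0, -0.3, -0.7]
opening: 0.0855
finger_force: 0.0
```

Request:
step_arm --commands '[[[0.3,-0.4,0],0,0],[[0.5,-0.8,0],0,0],[[0.6,-1,0],0,0],[[0.6,-1,0],0,0]]'

```text
time_s: 1.5
tool_pos: [0.4279, -0.4009, 0.231]
orientation: [0.967, -0.255, -0.0, -0.0]
ft_force: [0.1, -0.1, -0.9]
opening: 0.0854
finger_force: 0.0
```

Request:
step_arm --commands '[[[0.3,-0.4,0.2],0,0],[[0.6,-0.8,0.5],0,0],[[0.8,-1,0.8],0,0],[[0.8,-1,0.8],0,0],[[0.8,-1,0.8],0,0]]'

```text
time_s: 2.0
tool_pos: [0.5445, -0.3554, 0.1494]
orientation: [0.967, -0.257, -0.002, -0.0]
ft_force: [1.0, -0.6, 1.0]
opening: 0.0859
finger_force: 0.0
```

Request:
step_arm --commands '[[[0.12,-0.14,0.2],0,0],[[0.23,-0.27,0.5],0,0],[[0.23,-0.27,0.8],0,0],[[0.23,-0.27,0.9],0.005,0],[[0.23,-0.27,0.9],0.005,0]]'

```text
time_s: 2.5
tool_pos: [0.5776, -0.3439, 0.061]
orientation: [0.965, -0.262, -0.001, -0.0]
ft_force: [-0.8, -0.2, 1.1]
opening: 0.0853
finger_force: 0.0
```

```bash
cat >>h.py <<'E'
def th(q): return 2*np.arctan2(q[1],q[0])
def go(x,y,z,deg,per=None):
    "prints the calls (final rows) that take the tool from here to x,y,z (mm), yaw deg"
    s=status.sense(); p=np.array(s["tool_pos"])*1000; t=(th(s["orientation"])+np.pi/2)%np.pi-np.pi/2
    g=np.array([x,y,z],float); print("at",np.round(p,1),"yaw",round(np.degrees(t),2),"q6",round(s["joints"][5],2),"open",round(s["opening"],4))
    T=np.radians(deg); i=0
    while i<12:
        R=np.array([[np.cos(t),np.sin(t),0],[np.sin(t),-np.cos(t),0],[0,0,-1]])
        d=R.T@(g-p)/100; k=max(1,abs(d).max()); d=d/k
        roll=np.clip((t-T)/1.5,-.6,.6) ; print(np.round(d,3),"roll",round(roll,3),"len",round(np.linalg.norm(d)*100))
        p=p+R@d*100; t-=roll*1.5; i+=1
        if k==1: break
E
python3 -c "
from h import *
go(578,-343.7,3,-30)"
```

```text
at [ 577.6 -343.9   61. ] yaw -30.33 q6 1.38 open 0.0853
[ 0.002 -0.003  0.58 ] roll -0.004 len 58
```

Request:
step_arm --commands '[[[0,0,0.25],0,0],[[0,0,0.45],0,0],[[0,0,0.57],0,0],[[0,0,0.57],0,0],[[0,0,0.57],0,0.6],[[0,0,0.57],0,0.8],[[0,0,0.57],0,0.8],[[0,0,0.57],0,0.8]]'

```text
time_s: 3.3
tool_pos: [0.5805, -0.3446, 0.0068]
orientation: [0.965, -0.261, 0.002, 0.001]
ft_force: [-2.3, -2.8, 6.0]
opening: 0.0486
finger_force: 66.0
```

Request:
step_arm --commands '[[[0,0,0],0,0.8],[[0,0,0],0,0.8],[[0,0,0],0,0.8],[[0,0,-0.1],0,0.8],[[0,0,-0.3],0,0.8],[[0,0,-0.6],0,0.8],[[0,0,-0.9],0,0.8],[[0,0,-0.9],0,0.8]]'

```text
time_s: 4.1
tool_pos: [0.5819, -0.3445, 0.0995]
orientation: [0.965, -0.261, 0.004, 0.002]
ft_force: [0.7, -2.0, -3.4]
opening: 0.0489
finger_force: 64.9
```

```bash
python3 -c "
from h import *
go(444.5,-158.7,94,0)
s=status.sense();print(s['finger_force'],s['ft_force'])"
```

```text
at [ 581.9 -344.5   99.5] yaw -30.22 q6 1.39 open 0.0489
[-1.    -0.43   0.026] roll -0.352 len 109
[-0.727 -0.983  0.029] roll 0.0 len 122
64.9305009841919 [ 0.69748803 -1.99932761 -3.36491202]
```

Request:
step_arm --commands '[[[-0.25,-0.1,0],-0.08,0.8],[[-0.5,-0.21,0],-0.17,0.8],[[-0.75,-0.32,0],-0.25,0.8],[[-1,-0.43,0],-0.33,0.8],[[-1,-0.43,0],-0.35,0.8],[[-1,-0.43,0],-0.35,0.8]]'

```text
time_s: 4.7
tool_pos: [0.5135, -0.254, 0.0925]
orientation: [1.0, -0.001, -0.001, -0.001]
ft_force: [-0.3, -0.8, -5.1]
opening: 0.0487
finger_force: 64.7
```

Request:
step_arm --commands '[[[-0.2,-0.3,0],0,0.8],[[-0.4,-0.55,0],0,0.8],[[-0.6,-0.8,0],0,0.8],[[-0.71,-0.98,0],0,0.8],[[-0.71,-0.98,0],0,0.8],[[-0.71,-0.98,0],0,0.8]]'

```text
time_s: 5.3
tool_pos: [0.4444, -0.1577, 0.0943]
orientation: [1.0, -0.002, 0.0, 0.0]
ft_force: [0.9, -1.1, -4.6]
opening: 0.0491
finger_force: 65.0
```

```bash
python3 - <<'E'
from h import *
go(446.5,-158.7,18,0)
im,d=vision.read_camera("scene")
u,v=map(int,pix("scene",(.445,-.159,.08)))
c=im[max(0,v-75):v+75,u-100:u+100]
cv2.imwrite("pics/s1.png",cv2.resize(c[:,:,::-1],None,fx=4,fy=4,interpolation=cv2.INTER_CUBIC)); print(u,v)
im,d=vision.read_camera("scene")
P=cloud("scene",d);Q=P[(abs(P[...,0]-.445)<.06)&(abs(P[...,1]+.159)<.06)]
h=np.histogram(Q[:,2],bins=np.arange(-.005,.2,.01));print(h[0])
E
```

```text
at [ 444.4 -157.7   94.3] yaw -0.2 q6 0.98 open 0.0491
[0.021 0.01  0.763] roll -0.002 len 76
288 169
[518 421   0   0   0   0   0   0   0  27  46  95 149  22  36  88  50  78
  64  86]
```

View pics/s1.png

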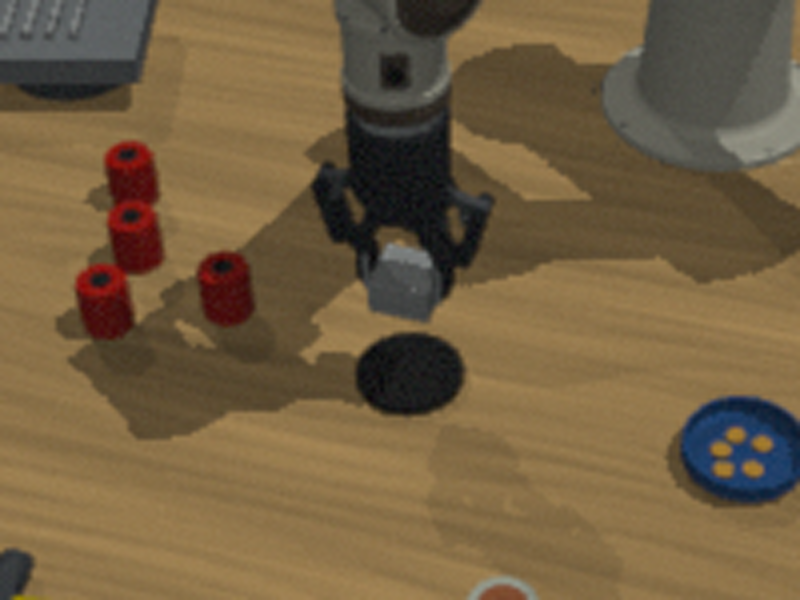

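The block hangs upright in the fingers at (405,280), over the pad at (410,372). Lowering it now.

Request:
step_arm --commands '[[[0.02,0.01,0.2],0,0.8],[[0.02,0.01,0.4],0,0.8],[[0.02,0.01,0.6],0,0.8],[[0.02,0.01,0.7],0,0.8],[[0.02,0.01,0.75],0,0.8],[[0.02,0.01,0.77],0,0.8],[[0.02,0.01,0.77],0,0.8],[[0.02,0.01,0.77],0,0.8]]'

```text
time_s: 6.2
tool_pos: [0.4466, -0.1586, 0.0182]
orientation: [1.0, -0.001, 0.001, 0.001]
ft_force: [-0.2, -0.2, -5.5]
opening: 0.0489
finger_force: 64.9
```

Request:
step_arm --commands '[[[0,0,0],0,0.4],[[0,0,0],0,0],[[0,0,0],0,0],[[0,0,0],0,0],[[0,0,-0.1],0,0],[[0,0,-0.4],0,0],[[0,0,-0.8],0,0],[[0,0,-0.8],0,0]]'

```text
time_s: 7.0
tool_pos: [0.4497, -0.1606, 0.1035]
orientation: [1.0, -0.001, 0.005, 0.003]
ft_force: [1.5, 0.7, 0.3]
opening: 0.0852
finger_force: 0.0
```

```bash
python3 - <<'E'
from h import *
go(430.5,312.7,110,0)
for n in("scene","top"):
    im,d=vision.read_camera(n); print(n,top(cloud(n,d),(.4445,-.1587),.045,lo=.040,zmax=.06))
E
```

```text
at [ 449.7 -160.6  103.5] yaw -0.14 q6 0.98 open 0.0852
[-0.043 -1.    -0.014] roll -0.002 len 100
[-0.041 -1.    -0.014] roll 0.0 len 100
[-0.041 -1.    -0.014] roll 0.0 len 100
[-0.041 -1.    -0.014] roll 0.0 len 100
[-0.03  -0.733 -0.01 ] roll 0.0 len 73
scene [ 3.880e+01  5.800e+00  4.459e+02 -1.566e+02  5.540e+01  5.020e+01
  3.000e-01  1.820e+02  4.473e+02 -1.563e+02]
top [  40.3    8.5  424.6 -142.6   13.    10.5   89.2   21.   423.2 -141.3]
```

Request:
step_arm --commands '[[[0,-0.4,-0.05],0,0],[[-0.02,-0.8,-0.1],0,0],[[-0.04,-1,-0.1],0,0],[[-0.04,-1,-0.1],0,0]]'

```text
time_s: 7.5
tool_pos: [0.4405, -0.0555, 0.1058]
orientation: [1.0, 0.0, -0.002, -0.001]
ft_force: [-0.1, -0.0, -0.6]
opening: 0.0856
finger_force: 0.0
```

Request:
step_arm --commands '[[[0,-0.4,0],0,0],[[-0.02,-0.8,0],0,0],[[-0.04,-1,0],0,0]]'

```text
time_s: 7.8
tool_pos: [0.4375, 0.0433, 0.1062]
orientation: [1.0, -0.001, -0.001, -0.0]
ft_force: [0.2, 0.2, 0.0]
opening: 0.0855
finger_force: 0.0
```

Request:
step_arm --commands '[[[0,-0.4,0],0,0],[[-0.02,-0.8,0],0,0],[[-0.04,-1,0],0,0]]'

```text
time_s: 8.1
tool_pos: [0.434, 0.1434, 0.1063]
orientation: [1.0, -0.001, -0.001, -0.0]
ft_force: [-0.0, -0.3, -0.2]
opening: 0.0853
finger_force: 0.0
```

Request:
step_arm --commands '[[[0,-0.4,0],0,0],[[-0.02,-0.8,0],0,0],[[-0.04,-1,0],0,0]]'

```text
time_s: 8.4
tool_pos: [0.4306, 0.2434, 0.1063]
orientation: [1.0, -0.001, -0.001, 0.0]
ft_force: [-0.2, -0.6, 1.3]
opening: 0.0857
finger_force: 0.0
```

Request:
step_arm --commands '[[[0,-0.4,0],0,0],[[-0.02,-0.7,0],0,0],[[-0.03,-0.73,0],0,0],[[-0.03,-0.73,0],0,0],[[-0.03,-0.73,0],0,0]]'

```text
time_s: 8.9
tool_pos: [0.4282, 0.3136, 0.1066]
orientation: [1.0, -0.002, -0.001, 0.001]
ft_force: [0.2, -0.2, 0.5]
opening: 0.0858
finger_force: 0.0
```

```bash
python3 - <<'E'
from h import *
for n in("scene","top"):
    im,d=vision.read_camera(n);P=cloud(n,d); print(n,top(P,(.4445,-.1587),.045,zmax=.06))
    print(top(P,(.4305,.3127),.035,lo=.036,zmax=.045))
go(430.5,312.7,5,-.5)
E
```

```text
scene [  38.9    5.9  445.8 -156.8   53.    49.4    1.   185.   447.9 -156.1]
[ 34.8  -2.6 431.  312.9  42.6  36.3   4.3 120.  434.2 313.2]
top [  40.6    8.3  442.8 -159.1   50.3   47.5   89.3  357.   442.7 -158.8]
[ 35.2  -2.7 429.2 306.8  23.8  34.1  89.2  25.  438.4 306.8]
at [428.4 313.6 107. ] yaw -0.25 q6 1.98 open 0.085
[0.021 0.009 1.   ] roll 0.003 len 100
[0.   0.   0.02] roll 0.0 len 2
```

Request:
step_arm --commands '[[[0.02,0.01,0.3],0,0],[[0.02,0.01,0.6],0,0],[[0.02,0.01,0.85],0,0],[[0.02,0.01,0.97],0,0],[[0.02,0.01,1],0,0],[[0.02,0.01,1],0,0],[[0.02,0.01,1],0,0],[[0.02,0.01,1],0,0.5]]'

```text
time_s: 9.8
tool_pos: [0.4313, 0.3144, 0.0087]
orientation: [1.0, -0.001, 0.001, -0.001]
ft_force: [0.8, -0.2, 0.1]
opening: 0.0732
finger_force: 0.0
```

Request:
step_arm --commands '[[[0,0,0],0,0.8],[[0,0,0],0,0.9],[[0,0,0],0,0.9],[[0,0,0],0,0.9],[[0,0,0],0,0.9],[[0,0,0],0,0.9]]'

```text
time_s: 10.4
tool_pos: [0.4307, 0.3141, 0.008]
orientation: [1.0, -0.001, 0.0, -0.0]
ft_force: [-0.8, 0.0, 6.4]
opening: 0.0352
finger_force: 60.5
```

Request:
step_arm --commands '[[[0,0,-0.1],0,0.9],[[0,0,-0.3],0,0.9],[[0,0,-0.6],0,0.9],[[0,0,-0.9],0,0.9],[[0,0,-1],0,0.9],[[0,0,-1],0,0.9],[[0,0,-1],0,0.9]]'

```text
time_s: 11.1
tool_pos: [0.429, 0.3135, 0.1057]
orientation: [1.0, -0.001, -0.001, 0.001]
ft_force: [0.1, -0.3, -4.9]
opening: 0.0354
finger_force: 60.0
```

```bash
python3 - <<'E'
from h import *
go(445,-158.2,107,0)
E
```

```text
at [429.  313.5 105.7] yaw -0.16 q6 1.98 open 0.0354
[ 0.037  1.    -0.003] roll -0.002 len 100
[ 0.034  1.    -0.003] roll 0.0 len 100
[ 0.034  1.    -0.003] roll 0.0 len 100
[ 0.034  1.    -0.003] roll 0.0 len 100
[ 0.024  0.717 -0.002] roll 0.0 len 72
```

Request:
step_arm --commands '[[[0.01,0.25,0],0,0.9],[[0.02,0.6,0],0,0.9],[[0.03,0.95,0],0,0.9],[[0.03,1,0],0,0.9]]'

```text
time_s: 11.5
tool_pos: [0.4311, 0.2109, 0.1048]
orientation: [1.0, -0.003, -0.002, 0.001]
ft_force: [0.1, 0.6, -4.2]
opening: 0.0355
finger_force: 60.7
```

Request:
step_arm --commands '[[[0.01,0.35,0],0,0.9],[[0.02,0.7,0],0,0.9],[[0.03,1,0],0,0.9]]'

```text
time_s: 11.8
tool_pos: [0.4342, 0.1129, 0.1055]
orientation: [1.0, -0.001, -0.002, -0.0]
ft_force: [1.2, 0.0, -4.4]
opening: 0.0354
finger_force: 61.1
```

Request:
step_arm --commands '[[[0.01,0.35,0],0,0.9],[[0.02,0.7,0],0,0.9],[[0.03,1,0],0,0.9]]'

```text
time_s: 12.1
tool_pos: [0.4371, 0.013, 0.1057]
orientation: [1.0, -0.002, -0.001, -0.0]
ft_force: [0.3, -0.1, -4.4]
opening: 0.0351
finger_force: 61.1
```

Request:
step_arm --commands '[[[0.01,0.35,0],0,0.9],[[0.02,0.7,0],0,0.9],[[0.03,1,0],0,0.9]]'

```text
time_s: 12.4
tool_pos: [0.44, -0.0869, 0.1057]
orientation: [1.0, -0.002, -0.001, -0.001]
ft_force: [0.4, -0.8, -4.8]
opening: 0.035
finger_force: 61.1
```

Request:
step_arm --commands '[[[0.01,0.3,0],0,0.9],[[0.02,0.55,0],0,0.9],[[0.02,0.7,0],0,0.9],[[0.02,0.72,0],0,0.9],[[0.02,0.72,0],0,0.9],[[0.02,0.72,0],0,0.9]]'

```text
time_s: 13.0
tool_pos: [0.4425, -0.1567, 0.1067]
orientation: [1.0, -0.001, -0.001, -0.001]
ft_force: [-0.5, 0.2, -3.6]
opening: 0.0348
finger_force: 61.1
```

```bash
python3 - <<'E'
from h import *
go(444.3,-158.2,49,0)
E
```

```text
at [ 442.5 -156.7  106.7] yaw -0.1 q6 0.97 open 0.0348
[0.018 0.015 0.577] roll -0.001 len 58
```

Request:
step_arm --commands '[[[0.02,0.01,0.2],0,0.9],[[0.02,0.01,0.35],0,0.9],[[0.02,0.01,0.45],0,0.9],[[0.02,0.01,0.52],0,0.9],[[0.02,0.01,0.56],0,0.9],[[0.02,0.01,0.58],0,0.9],[[0.02,0.01,0.58],0,0.9],[[0.02,0.01,0.58],0,0.9]]'

```text
time_s: 13.8
tool_pos: [0.4453, -0.1594, 0.0498]
orientation: [1.0, -0.001, 0.0, 0.0]
ft_force: [0.3, 0.1, -4.3]
opening: 0.0354
finger_force: 61.2
```

```bash
python3 - <<'E'
from h import *
go(444.3,-158.2,48,0)
im,d=vision.read_camera("scene")
u,v=map(int,pix("scene",(.445,-.159,.08)))
c=im[v-45:v+45,u-60:u+60]
cv2.imwrite("pics/s2.png",cv2.resize(c[:,:,::-1],None,fx=6,fy=6,interpolation=cv2.INTER_CUBIC))
E
```

```text
at [ 445.3 -159.4   49.8] yaw -0.16 q6 0.97 open 0.0354
[-0.01  -0.012  0.018] roll -0.002 len 2
```

View pics/s2.png

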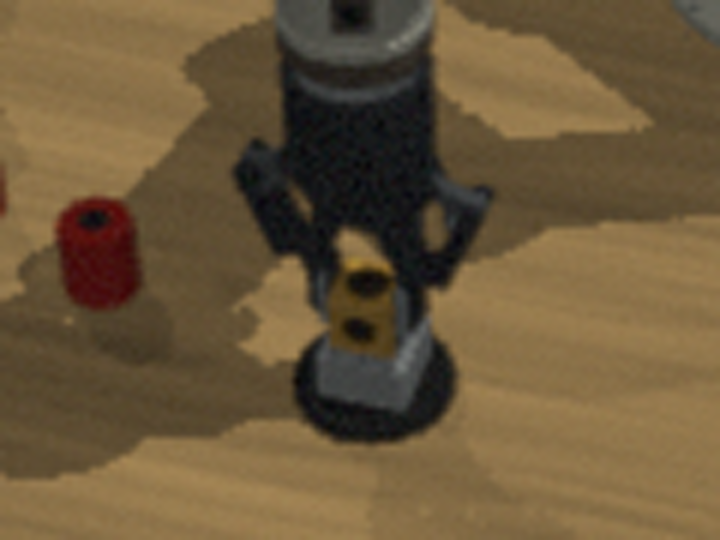

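The brass block sits centred over the steel (columns about 362 for both), about 1–2 mm above it. Releasing.

Request:
step_arm --commands '[[[-0.01,-0.01,0.01],0,0.9],[[-0.01,-0.01,0.02],0,0.9],[[-0.01,-0.01,0.02],0,0.9],[[-0.01,-0.01,0.02],0,0.4],[[-0.01,-0.01,0.02],0,0],[[-0.01,-0.01,0.02],0,0],[[-0.01,-0.01,0.02],0,0],[[-0.01,-0.01,0.02],0,0]]'

```text
time_s: 14.65
tool_pos: [0.4439, -0.1581, 0.0473]
orientation: [1.0, -0.001, 0.0, 0.0]
ft_force: [-0.5, -0.2, 0.0]
opening: 0.0856
finger_force: 0.0
```

Request:
step_arm --commands '[[[0,0,-0.2],0,0],[[0,0,-0.5],0,0],[[0,0,-0.8],0,0],[[0,0,-0.9],0,0],[[0,0,-0.9],0,0],[[0,0,-0.9],0,0]]'

```text
time_s: 15.25
tool_pos: [0.4432, -0.1577, 0.1361]
orientation: [1.0, -0.001, -0.001, -0.0]
ft_force: [-0.2, -0.2, 0.3]
opening: 0.0854
finger_force: 0.0
```

```bash
python3 - <<'E'
from h import *
go(411.7,-332,110,40)
E
```

```text
at [ 443.2 -157.7  136.1] yaw -0.16 q6 0.97 open 0.0854
[-0.178  1.     0.149] roll -0.467 len 103
[-0.581  0.483  0.111] roll 0.0 len 76
```

Request:
step_arm --commands '[[[-0.05,0.3,0],-0.09,0],[[-0.1,0.65,0],-0.19,0],[[-0.18,1,0],-0.28,0],[[-0.18,1,0.1],-0.37,0],[[-0.18,1,0.1],-0.47,0],[[-0.18,1,0.1],-0.47,0]]'

```text
time_s: 15.85
tool_pos: [0.4243, -0.2572, 0.1248]
orientation: [0.939, 0.344, -0.001, -0.002]
ft_force: [-0.4, -0.0, 0.1]
opening: 0.0853
finger_force: 0.0
```

Request:
step_arm --commands '[[[-0.3,0.25,0.1],0,0],[[-0.5,0.4,0.1],0,0],[[-0.58,0.48,0.1],0,0],[[-0.58,0.48,0.1],0,0],[[-0.58,0.48,0.1],0,0],[[-0.58,0.48,0.1],0,0]]'

```text
time_s: 16.45
tool_pos: [0.4126, -0.3309, 0.1171]
orientation: [0.939, 0.344, 0.0, -0.0]
ft_force: [0.3, -0.0, 0.6]
opening: 0.0856
finger_force: 0.0
```

```bash
python3 - <<'E'
from h import *
for n in("scene","top"):
    im,d=vision.read_camera(n);P=cloud(n,d); print(n,top(P,(.4445,-.1587),.04,zmax=.09))
go(411.7,-332,15,40)
E
```

```text
scene [  74.7    8.4  446.2 -156.4   40.9   36.     2.   104.   447.  -156.3]
top [  76.5    8.7  442.6 -159.2   36.2   35.7   89.4  202.   443.4 -158.1]
at [ 412.6 -331.2  117.3] yaw 40.28 q6 -0.04 open 0.0856
[-0.012  0.001  1.   ] roll 0.003 len 100
[-0.     0.     0.023] roll 0.0 len 2
```

Request:
step_arm --commands '[[[-0.01,0,0.3],0,0],[[-0.01,0,0.6],0,0],[[-0.01,0,0.85],0,0],[[-0.01,0,0.97],0,0],[[-0.01,0,1],0,0],[[-0.01,0,1],0,0],[[-0.01,0,1],0,0],[[-0.01,0,1],0,0.5]]'

```text
time_s: 17.35
tool_pos: [0.4124, -0.3337, 0.0187]
orientation: [0.939, 0.344, 0.0, 0.001]
ft_force: [0.4, 0.5, 0.1]
opening: 0.0731
finger_force: 0.0
```

Request:
step_arm --commands '[[[0,0,0],0,0.8],[[0,0,0],0,0.8],[[0,0,0],0,0.8],[[0,0,0],0,0.8],[[0,0,0],0,0.8],[[0,0,0],0,0.8]]'

```text
time_s: 17.95
tool_pos: [0.412, -0.3334, 0.0182]
orientation: [0.939, 0.344, 0.0, 0.001]
ft_force: [0.0, 0.3, 5.9]
opening: 0.0421
finger_force: 61.3
```

Request:
step_arm --commands '[[[0,0,-0.1],0,0.8],[[0,0,-0.3],0,0.8],[[0,0,-0.6],0,0.8],[[0,0,-0.9],0,0.8],[[0,0,-1],0,0.8],[[0,0,-1],0,0.8],[[0,0,-1],0,0.8]]'

```text
time_s: 18.65
tool_pos: [0.4109, -0.332, 0.1159]
orientation: [0.939, 0.344, -0.0, -0.001]
ft_force: [-0.1, -0.3, -2.1]
opening: 0.0423
finger_force: 61.1
```

```bash
python3 - <<'E'
from h import *
go(412,-100,130,20)
go(300,-160,116,40)
E
```

```text
at [ 410.9 -332.   115.9] yaw 40.24 q6 -0.04 open 0.0423
[ 0.854 -1.    -0.08 ] roll 0.235 len 132
[ 0.348 -0.942 -0.061] roll 0.0 len 101
at [ 410.9 -332.   115.9] yaw 40.24 q6 -0.04 open 0.0423
[ 0.13 -1.   -0.  ] roll 0.003 len 101
[ 0.126 -1.    -0.   ] roll 0.0 len 101
[ 0.004 -0.03  -0.   ] roll 0.0 len 3
```

Request:
step_arm --commands '[[[0,0,-0.3],0,0.8],[[0.2,-0.2,-0.5],0,0.8],[[0.5,-0.45,-0.5],0,0.8],[[0.8,-0.73,-0.5],0,0.8],[[0.8,-0.73,-0.5],0,0.8]]'

```text
time_s: 19.15
tool_pos: [0.4245, -0.2204, 0.1646]
orientation: [0.938, 0.346, -0.001, -0.003]
ft_force: [0.3, 0.5, -2.3]
opening: 0.0424
finger_force: 61.5
```

Request:
step_arm --commands '[[[0.27,-0.25,0],0,0.8],[[0.54,-0.5,0],0,0.8],[[0.8,-0.73,0],0,0.8]]'

```text
time_s: 19.45
tool_pos: [0.4384, -0.1167, 0.1654]
orientation: [0.939, 0.344, -0.001, -0.001]
ft_force: [0.8, 0.1, -1.3]
opening: 0.0424
finger_force: 61.7
```

Request:
step_arm --commands '[[[0.27,-0.25,0],0,0.8],[[0.54,-0.5,0],0,0.8],[[0.72,-0.68,0.2],0,0.8],[[0.72,-0.68,0.4],0,0.8],[[0.72,-0.68,0.6],0,0.8],[[0.72,-0.68,0.8],0,0.8],[[0.72,-0.68,0.8],0,0.8]]'

```text
time_s: 20.15
tool_pos: [0.4469, -0.0188, 0.0831]
orientation: [0.939, 0.344, -0.004, -0.003]
ft_force: [-0.5, 0.3, -1.5]
opening: 0.0426
finger_force: 61.7
```

```bash
python3 - <<'E'
from h import *
go(450.1,-18.9,19,40)
E
```

```text
at [446.9 -18.8  83.1] yaw 40.23 q6 0.56 open 0.0426
[0.024 0.022 0.641] roll 0.003 len 64
```

Request:
step_arm --commands '[[[0.01,0.01,0.2],0,0.8],[[0.01,0.01,0.4],0,0.8],[[0.01,0.01,0.52],0,0.8],[[0.01,0.01,0.58],0,0.8],[[0.01,0.01,0.58],0,0.8],[[0.01,0.01,0.58],0,0.8],[[0.01,0.01,0.58],0,0.8]]'

```text
time_s: 20.85
tool_pos: [0.4527, -0.02, 0.0302]
orientation: [0.939, 0.344, 0.001, 0.001]
ft_force: [-0.6, 0.3, -0.7]
opening: 0.0427
finger_force: 61.7
```

```bash
python3 - <<'E'
from h import *
go(450.1,-18.9,19,40)
E
```

```text
at [452.7 -20.   30.2] yaw 40.24 q6 0.56 open 0.0427
[-0.013 -0.025  0.112] roll 0.003 len 12
```

Request:
step_arm --commands '[[[-0.01,-0.02,0.04],0,0.8],[[-0.01,-0.02,0.08],0,0.8],[[-0.01,-0.02,0.11],0,0.8],[[-0.01,-0.02,0.11],0,0.8],[[-0.01,-0.02,0.11],0,0.4],[[-0.01,-0.02,0.11],0,0],[[-0.01,-0.02,0.11],0,0],[[-0.01,-0.02,0.11],0,0]]'

```text
time_s: 21.65
tool_pos: [0.4499, -0.0188, 0.0184]
orientation: [0.939, 0.344, 0.0, 0.0]
ft_force: [-0.3, 0.2, 0.7]
opening: 0.0852
finger_force: 0.0
```

Request:
step_arm --commands '[[[0,0,-0.2],0,0],[[0,0,-0.5],0,0],[[0,0,-0.8],0,0],[[0,0,-1],0,0],[[0,0,-1],0,0],[[0,0,-1],0,0]]'

```text
time_s: 22.25
tool_pos: [0.4497, -0.0188, 0.118]
orientation: [0.939, 0.344, 0.0, 0.0]
ft_force: [-0.2, -0.8, -0.6]
opening: 0.0852
finger_force: 0.0
```

```bash
python3 - <<'E'
from h import *
go(548,349.5,110,0)
im,d=vision.read_camera("scene"); print(top(cloud("scene",d),(.450,-.019),.033,zmax=.06))
E
```

```text
at [449.7 -18.8 118. ] yaw 40.24 q6 0.56 open 0.0852
[ 1.    -0.695  0.026] roll 0.468 len 122
[ 0.267 -1.     0.022] roll 0.0 len 104
[ 0.267 -1.     0.022] roll 0.0 len 104
[ 0.135 -0.506  0.011] roll 0.0 len 52
[ 46.9  -2.1 451.1 -19.3  44.9  37.8  15.2 117.  453.2 -18.9]
```

Request:
step_arm --commands '[[[0.3,-0.2,0],0.09,0],[[0.6,-0.4,0],0.19,0],[[0.9,-0.6,0],0.28,0],[[1,-0.7,0],0.37,0],[[1,-0.7,0],0.47,0],[[1,-0.7,0],0.47,0]]'

```text
time_s: 22.9
tool_pos: [0.4796, 0.0998, 0.1164]
orientation: [1.0, -0.001, -0.002, -0.0]
ft_force: [0.2, -0.2, -0.1]
opening: 0.0853
finger_force: 0.0
```

Request:
step_arm --commands '[[[0.1,-0.4,0],0,0],[[0.2,-0.8,0],0,0],[[0.27,-1,0],0,0]]'

```text
time_s: 23.2
tool_pos: [0.5078, 0.2009, 0.1171]
orientation: [1.0, 0.001, -0.001, -0.0]
ft_force: [0.3, -0.6, 0.2]
opening: 0.0853
finger_force: 0.0
```

Request:
step_arm --commands '[[[0.1,-0.4,0],0,0],[[0.2,-0.8,0],0,0],[[0.27,-1,0],0,0]]'

```text
time_s: 23.5
tool_pos: [0.535, 0.3011, 0.1169]
orientation: [1.0, 0.001, -0.001, -0.0]
ft_force: [-0.4, 0.1, -0.9]
opening: 0.0853
finger_force: 0.0
```

Request:
step_arm --commands '[[[0.1,-0.3,0.05],0,0],[[0.14,-0.5,0.05],0,0],[[0.14,-0.5,0.05],0,0],[[0.14,-0.5,0.05],0,0],[[0.14,-0.5,0.05],0,0]]'

```text
time_s: 24.0
tool_pos: [0.5493, 0.3478, 0.1126]
orientation: [1.0, -0.001, -0.001, 0.0]
ft_force: [-0.8, -0.2, 0.2]
opening: 0.0857
finger_force: 0.0
```

```bash
python3 - <<'E'
from h import *
go(548,349.5,9,0)
E
```

```text
at [549.3 347.8 112.6] yaw -0.13 q6 1.95 open 0.0857
[-0.012 -0.016  1.   ] roll -0.002 len 100
[-0.    -0.001  0.036] roll 0.0 len 4
```

Request:
step_arm --commands '[[[-0.01,-0.01,0.3],0,0],[[-0.01,-0.01,0.6],0,0],[[-0.01,-0.01,0.85],0,0],[[-0.01,-0.01,0.97],0,0],[[-0.01,-0.01,1],0,0],[[-0.01,-0.01,1],0,0],[[-0.01,-0.01,1],0,0],[[-0.01,-0.01,1],0,0.5]]'

```text
time_s: 24.8
tool_pos: [0.5498, 0.3505, 0.015]
orientation: [1.0, -0.001, 0.001, -0.001]
ft_force: [-0.5, 0.3, 0.4]
opening: 0.0737
finger_force: 0.0
```

Request:
step_arm --commands '[[[0,0,0.03],0,0.8],[[0,0,0.03],0,0.8],[[0,0,0.03],0,0.8],[[0,0,0.03],0,0.8],[[0,0,0.03],0,0.8],[[0,0,0.03],0,0.8]]'

```text
time_s: 25.4
tool_pos: [0.5491, 0.3504, 0.0109]
orientation: [1.0, -0.001, 0.001, -0.0]
ft_force: [-0.2, 0.3, 3.1]
opening: 0.0477
finger_force: 62.0
```

Request:
step_arm --commands '[[[0,0,-0.1],0,0.8],[[0,0,-0.3],0,0.8],[[0,0,-0.6],0,0.8],[[0,0,-0.9],0,0.8],[[0,0,-1],0,0.8],[[0,0,-1],0,0.8],[[0,0,-1],0,0.8]]'

```text
time_s: 26.1
tool_pos: [0.5474, 0.3495, 0.1085]
orientation: [1.0, -0.001, -0.001, 0.001]
ft_force: [0.7, 1.0, -3.0]
opening: 0.048
finger_force: 62.0
```

```bash
python3 - <<'E'
from h import *
go(559.5,-158.7,110,0)
E
```

```text
at [547.4 349.5 108.5] yaw -0.16 q6 1.96 open 0.048
[ 0.026  1.    -0.003] roll -0.002 len 100
[ 0.024  1.    -0.003] roll 0.0 len 100
[ 0.024  1.    -0.003] roll 0.0 len 100
[ 0.024  1.    -0.003] roll 0.0 len 100
[ 0.024  1.    -0.003] roll 0.0 len 100
[ 0.002  0.082 -0.   ] roll 0.0 len 8
```

Request:
step_arm --commands '[[[0.01,0.25,0],0,0.8],[[0.02,0.6,0],0,0.8],[[0.03,0.95,0],0,0.8],[[0.03,1,0],0,0.8]]'

```text
time_s: 26.5
tool_pos: [0.5498, 0.2464, 0.1075]
orientation: [1.0, -0.003, -0.003, 0.001]
ft_force: [0.1, 0.0, -1.8]
opening: 0.0478
finger_force: 62.4
```

Request:
step_arm --commands '[[[0.01,0.35,0],0,0.8],[[0.02,0.7,0],0,0.8],[[0.02,1,0],0,0.8]]'

```text
time_s: 26.8
tool_pos: [0.5517, 0.149, 0.1083]
orientation: [1.0, -0.001, -0.002, 0.0]
ft_force: [0.4, 0.8, -2.0]
opening: 0.0476
finger_force: 62.5
```

Request:
step_arm --commands '[[[0.01,0.35,0],0,0.8],[[0.02,0.7,0],0,0.8],[[0.02,1,0],0,0.8]]'

```text
time_s: 27.1
tool_pos: [0.5535, 0.049, 0.1084]
orientation: [1.0, -0.001, -0.002, -0.0]
ft_force: [1.4, -0.6, -3.0]
opening: 0.0476
finger_force: 62.5
```

Request:
step_arm --commands '[[[0.01,0.35,0],0,0.8],[[0.02,0.7,0],0,0.8],[[0.02,1,0],0,0.8]]'

```text
time_s: 27.4
tool_pos: [0.5554, -0.0509, 0.1085]
orientation: [1.0, -0.002, -0.001, -0.001]
ft_force: [0.1, 0.8, -2.5]
opening: 0.0478
finger_force: 62.5
```

Request:
step_arm --commands '[[[0.01,0.35,0],0,0.8],[[0.02,0.7,0],0,0.8],[[0.02,0.9,0],0,0.8],[[0.02,1,0],0,0.8],[[0.02,1,0.2],0,0.8],[[0.02,1,0.4],0,0.8],[[0.02,1,0.6],0,0.8],[[0.02,1,0.6],0,0.8]]'

```text
time_s: 28.2
tool_pos: [0.5551, -0.1474, 0.046]
orientation: [1.0, -0.001, -0.004, -0.002]
ft_force: [-0.1, 0.6, -2.3]
opening: 0.0475
finger_force: 62.6
```

```bash
python3 - <<'E'
from h import *
go(560,-158.7,12,0)
E
```

```text
at [ 555.1 -147.4   46. ] yaw -0.11 q6 1.1 open 0.0475
[0.049 0.113 0.34 ] roll -0.001 len 36
```

Request:
step_arm --commands '[[[0.02,0.06,0.1],0,0.8],[[0.03,0.1,0.2],0,0.8],[[0.03,0.1,0.25],0,0.8],[[0.03,0.1,0.25],0,0.8],[[0.03,0.1,0.25],0,0.8],[[0.03,0.1,0.25],0,0.8]]'

```text
time_s: 28.8
tool_pos: [0.5616, -0.1601, 0.0259]
orientation: [1.0, -0.001, 0.0, 0.0]
ft_force: [-0.2, 0.0, -2.8]
opening: 0.0479
finger_force: 62.6
```

```bash
python3 - <<'E'
from h import *
go(560.5,-158.5,12,0)
E
```

```text
at [ 561.6 -160.1   25.9] yaw -0.15 q6 1.09 open 0.0479
[-0.011 -0.016  0.139] roll -0.002 len 14
```

Request:
step_arm --commands '[[[-0.01,-0.01,0.05],0,0.8],[[-0.01,-0.01,0.1],0,0.8],[[-0.01,-0.01,0.14],0,0.8],[[-0.01,-0.01,0.14],0,0.8],[[-0.01,-0.01,0.14],0,0.4],[[-0.01,-0.01,0.14],0,0],[[-0.01,-0.01,0.14],0,0],[[-0.01,-0.01,0.14],0,0]]'

```text
time_s: 29.6
tool_pos: [0.5603, -0.1591, 0.0114]
orientation: [1.0, -0.001, 0.0, 0.0]
ft_force: [-0.6, 0.0, 0.2]
opening: 0.0856
finger_force: 0.0
```

Request:
step_arm --commands '[[[0,0,-0.2],0,0],[[0,0,-0.5],0,0],[[0,0,-0.8],0,0],[[0,0,-1],0,0],[[0,0,-1],0,0]]'

```text
time_s: 30.1
tool_pos: [0.5626, -0.1602, 0.1151]
orientation: [1.0, -0.001, 0.003, 0.002]
ft_force: [0.1, -0.2, -0.1]
opening: 0.0851
finger_force: 0.0
```

Request:
step_arm --commands '[[[0,0.4,-0.3],0,0],[[0,0.8,-0.5],0,0],[[0,1,-0.5],0,0],[[0,1,-0.5],0,0]]'

```text
time_s: 30.5
tool_pos: [0.5593, -0.2612, 0.16]
orientation: [1.0, -0.003, -0.0, -0.0]
ft_force: [0.1, 0.0, -0.0]
opening: 0.0853
finger_force: 0.0
```

Request:
step_arm --commands '[[[0,0.4,0],0,0],[[0,0.8,0],0,0],[[0,1,0],0,0],[[0,1,0],0,0]]'

```text
time_s: 30.9
tool_pos: [0.5585, -0.3595, 0.1583]
orientation: [1.0, -0.002, -0.001, -0.001]
ft_force: [-0.3, 0.7, 0.4]
opening: 0.0853
finger_force: 0.0
```

```bash
python3 - <<'E'
from h import *
S=dict(steel=(.4445,-.1587,.045),tin=(.450,-.019,.035),black=(.5595,-.1587,.04),copper=(.675,-.0107,.04))
for n in("scene","top"):
    im,d=vision.read_camera(n);P=cloud(n,d); cv2.imwrite(f"pics/{n}9.png",im[:,:,::-1])
    for k,(x,y,R) in S.items(): print(n,k,top(P,(x,y),R,zmax=.09))
E
```

```text
scene steel [  75.     6.7  446.  -157.    38.5   35.8    2.3  107.   447.6 -156.5]
scene tin [ 47.6  -2.4 451.4 -17.5  41.9  41.1  15.6 114.  452.6 -18.2]
scene black [  39.1   -2.6  559.1 -158.1   50.3   47.6    6.5  173.   561.8 -157.4]
scene copper [ 39.   -4.2 677.   -9.8  50.   49.8  41.9 220.  677.6  -9.6]
top steel [  76.4    8.1  443.4 -158.8   35.7   36.3    2.1  200.   443.5 -158.2]
top tin [ 48.3  -2.  449.6 -20.9  41.4  41.3  13.2 210.  449.4 -20.5]
top black [  40.8   -1.4  558.4 -159.9   48.5   46.1   89.6  274.   558.3 -159.5]
top copper [ 40.6  -1.7 674.1 -11.1  49.1  48.2  42.2 277.  674.3 -11.2]
```

View pics/top9.png

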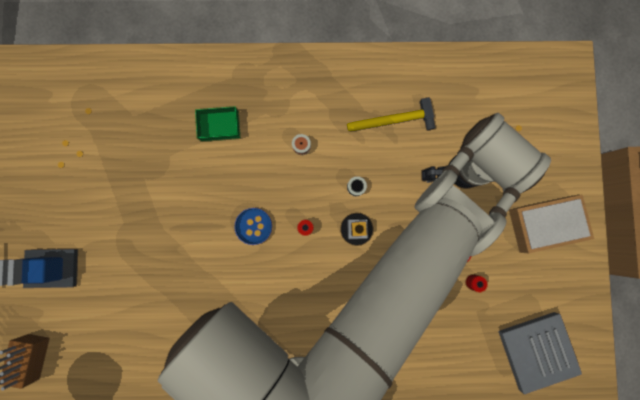

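The top view shows the brass and steel stack on the pad at (357,229), the tin at (305,228) between dish and pad, and the black spool at (357,186) straight behind the pad. The copper spool, green box and hammer have not moved. Measured on the top view, the gap between pad and spool is about 45 mm.

```bash
python3 -c "
from workcell import job
print(job.sign_off())"
```

```text
the job is handed in; nothing more can be done
None
```

The doming station is set up and handed in: steel block on the pad, brass block squared on it, red tin midway between pad and dish, black spool about 45 mm behind the pad, bystanders untouched; robot time was about 31 s of 112 s, and no verdict came back at sign-off.

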